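Line up phones against a straightedge in the bonding bay

TASK

The re-glued phones must set straight. Pull the drop front of the low bonding bay fully down, then lay every phone that is on the desk flat on the bay floor, face up and side by side, each with one short end against the rear fence. Then lay the straightedge's blade on the bay floor, flush against the front ends of all the phones so that they are square and tight between it and the fence (blade reaching across the full width of every phone), let go of it, and finally push the drop front fully up again, without disturbing the loupe or the brush.

Things in the scene. Friction and masses are not known exactly. Their poses are not given: they have to be found in the camera images.
- bay: Fixed grey bonding bay, open on top, 122 x 312 mm. Origin: centre of its underside, on the desk; x to its back, y to its left, z up. Floor at z = 50 mm, from x = -55 mm to the rear fence (upright face at x = +45 mm, 18 mm above the floor). Side cheeks: inner faces at y = -150 and +150 mm, 37 mm above the floor. The drop front's inner face is at x = -57 mm when closed.
- door_hinge (a point): Centre of the drop front's hinge line, which runs along the bay's y at its lower front edge, at bay x = -60 mm, z = 44 mm.
- door_handle (a point): Centre of the drop front's handle: round bar 10 mm thick, 110 mm long, parallel to the bay's y, 92 mm from the hinge line, on two posts in the plane of the panel (56 mm high, 6 mm thick), 31 mm clear of its edge. Closed: straight above the hinge; down: towards the robot, 60 mm above the desk. Can be pinched from above across the bay's x at any angle; turns between the fingers.
- drop_front (a joint): Angle of the drop front: 0 = upright, closed; 1.4 = fully down (stop), swung to the front (bay -x). A stiff hinge: it stays where it is left; about 2 to 4 N at the handle moves it.
- edge_grip (a point): Steel straightedge, 0.25 kg: blade 18 mm wide (x), 250 mm long (y), 12 mm high; on its middle a grip block 10 mm thick (x), 60 mm long (y), 29 mm high (top 41 mm above the underside). This point: centre of the grip block, 26 mm above the underside. x across the blade (straight faces at x = -9 and +9 mm), y along it, z up.
- phone1_mid (a point): Small black phone, 66 mm (x) x 50 mm (y) x 8 mm (z), 0.16 kg, screen up (+z); the point is its centre, 4 mm above its underside. May be absent (two or three of the three phones are there). Grasp it across its 50 mm width.
- phone2_mid (a point): Small black phone, 66 mm (x) x 50 mm (y) x 8 mm (z), 0.16 kg, screen up (+z); the point is its centre, 4 mm above its underside. May be absent (two or three of the three phones are there). Grasp it across its 50 mm width.
- phone3_mid (a point): Small black phone, 66 mm (x) x 50 mm (y) x 8 mm (z), 0.16 kg, screen up (+z); the point is its centre, 4 mm above its underside. May be absent (two or three of the three phones are there). Grasp it across its 50 mm width.
- loupe: Bystander: black eye loupe, 33 mm across, 28 mm high, standing on the desk; origin at the centre of its underside.
- brush: Bystander: small black brush, 24 x 105 x 9 mm, lying on the desk; origin under its middle.

How it is judged:
On the way, in this order (a step that is already met when the one before it is completed fails the run):
1. the drop front is pulled fully down (value of joint drop_front above 1.25 rad), for 0.2 s.
2. with the drop front down, all phones lie against the fence, the straightedge lies flush against their front ends and is let go (value of joint drop_front above 1.1 rad and x of phone1_mid in the frame of bay between 0.009 and 0.015 m and z of phone1_mid in the frame of bay between 0.05 and 0.058 m and y of phone1_mid in the frame of bay between -0.13 and 0.13 m and angle between each of phone1_mid, phone2_mid, phone3_mid's own z axis and vertical below 0.08 rad and angle between the x axis of each of phone1_mid, phone2_mid, phone3_mid and the x axis of bay, either way round below 0.04 rad and angle between the x axis of each of phone1_mid, phone2_mid, phone3_mid and the x axis of edge_grip, either way round below 0.035 rad and (x of phone1_mid in the frame of edge_grip between 0.036 and 0.0445 m or x of phone1_mid in the frame of edge_grip between -0.0445 and -0.036 m) and y of phone1_mid in the frame of edge_grip between -0.103 and 0.103 m and linear speed of each of phone1, phone2, phone3 below 0.02 m/s and x of phone2_mid in the frame of bay between 0.009 and 0.015 m and z of phone2_mid in the frame of bay between 0.05 and 0.058 m and y of phone2_mid in the frame of bay between -0.13 and 0.13 m and (x of phone2_mid in the frame of edge_grip between 0.036 and 0.0445 m or x of phone2_mid in the frame of edge_grip between -0.0445 and -0.036 m) and y of phone2_mid in the frame of edge_grip between -0.103 and 0.103 m and x of phone3_mid in the frame of bay between 0.009 and 0.015 m and z of phone3_mid in the frame of bay between 0.05 and 0.058 m and y of phone3_mid in the frame of bay between -0.13 and 0.13 m and (x of phone3_mid in the frame of edge_grip between 0.036 and 0.0445 m or x of phone3_mid in the frame of edge_grip between -0.0445 and -0.036 m) and y of phone3_mid in the frame of edge_grip between -0.103 and 0.103 m and z of edge_grip in the frame of bay between 0.07 and 0.081 m and angle between edge_grip's own z axis and vertical below 0.06 rad and x of edge_grip in the frame of bay below -0.02 m and contact force between the fingers and phone1 below 0.2 N and contact force between the fingers and phone2 below 0.2 N and contact force between the fingers and phone3 below 0.2 N and contact force between the fingers and straightedge below 0.2 N), for 0.3 s.
At the end, for the whole second after the job is handed in: Drop front closed within 0.07 rad; every phone flat, face up on the bay floor, rear end within 3 mm of the fence, square within 0.035 rad; the straightedge flat on the floor, within 2.5 mm of every phone's front end and parallel to it, spanning each phone's width; all let go, at rest (value of joint drop_front below 0.07 rad and x of phone1_mid in the frame of bay between 0.009 and 0.015 m and z of phone1_mid in the frame of bay between 0.05 and 0.058 m and y of phone1_mid in the frame of bay between -0.13 and 0.13 m and angle between each of phone1_mid, phone2_mid, phone3_mid's own z axis and vertical below 0.08 rad and angle between the x axis of each of phone1_mid, phone2_mid, phone3_mid and the x axis of bay, either way round below 0.04 rad and angle between the x axis of each of phone1_mid, phone2_mid, phone3_mid and the x axis of edge_grip, either way round below 0.035 rad and (x of phone1_mid in the frame of edge_grip between 0.036 and 0.0445 m or x of phone1_mid in the frame of edge_grip between -0.0445 and -0.036 m) and y of phone1_mid in the frame of edge_grip between -0.103 and 0.103 m and linear speed of each of phone1, phone2, phone3, straightedge below 0.02 m/s and x of phone2_mid in the frame of bay between 0.009 and 0.015 m and z of phone2_mid in the frame of bay between 0.05 and 0.058 m and y of phone2_mid in the frame of bay between -0.13 and 0.13 m and (x of phone2_mid in the frame of edge_grip between 0.036 and 0.0445 m or x of phone2_mid in the frame of edge_grip between -0.0445 and -0.036 m) and y of phone2_mid in the frame of edge_grip between -0.103 and 0.103 m and x of phone3_mid in the frame of bay between 0.009 and 0.015 m and z of phone3_mid in the frame of bay between 0.05 and 0.058 m and y of phone3_mid in the frame of bay between -0.13 and 0.13 m and (x of phone3_mid in the frame of edge_grip between 0.036 and 0.0445 m or x of phone3_mid in the frame of edge_grip between -0.0445 and -0.036 m) and y of phone3_mid in the frame of edge_grip between -0.103 and 0.103 m and z of edge_grip in the frame of bay between 0.07 and 0.081 m and angle between edge_grip's own z axis and vertical below 0.06 rad and x of edge_grip in the frame of bay below -0.02 m); the robot touches nothing.
It fails at once if the loupe is disturbed (moved more than 3 cm) (distance of loupe from where it was at the start of the episode above 0.03 m).
It fails at once if the brush is disturbed (moved more than 3 cm) (distance of brush from where it was at the start of the episode above 0.03 m).
Of phone1, phone2, phone3 only 2 to 3 are there at a start; the rules pass over those that are not, and their reading is None.
At some moment in a run one of phone1, phone2, phone3, straightedge may be knocked a few centimetres aside while the robot is not near it.
Once in a run the grip may slacken for a moment while it holds something.
It also fails if it takes over 210 s, if anything falls off the work surface, if the arm or the gripper's body presses on something with over 40 N, if the wrist force passes 120 N, or if a joint passes its speed limit or range.

ROBOT

A 6-joint arm with a two-finger parallel gripper is mounted at the origin on a cart in front of the work surface, level with it; the furniture and walls round the work are solid. World frame = base frame: x ahead of the robot, y to its left, z up, the work surface at z = 0. Lengths are in m, angles in rad, forces in N, time in s.
With the tool pointing down it reaches from about 0.35 to 0.85 m from the base axis. Payload 8.1 kg.
Tool frame: the origin (TCP) lies between the finger pads; the fingertips stand 19 mm ahead of it and the grasp point (between the pads) is the TCP; z points along the fingers, y is the line along which they close (so a half turn about z gives the same grasp; the last joint's range is limited). The gripper opens to 85 mm and grips with 20 to 120 N. Pads are 22 mm wide; open, the fingers measure 114 mm over their backs; the gripper's body (76 mm by 85 mm) begins 54 mm behind the grasp point. The pads swing forward as they close: fully open they stand 13 mm farther back than shut.
Start: joints at [1.05, 0.13, 1.488, -0, 1.523, -0.085], TCP at [0.253, 0.544, 0.25] pointing down, gripper open.
Joint ranges: [-2.96, 2.96], [-0.89, 2.26], [0.02, 2.5], [-1.34, 4.48], [0, 2.73], [-2.66, 2.66]. Speed limits (rad/s): [2.39, 2.39, 2.79, 3.14, 3.14, 3.14].

INTERFACE

Orientations are given as a unit quaternion [w, x, y, z].
In Python, from rig import env, get_image gives the robot as it stands.
- The arm moves only by the shell command python3 -m jog 'ROWS'. ROWS is JSON, a list of rows, each a list of 5 numbers: the opening, from -1 (shut) to 1 (fully open), then the shift along the tool's x, y, z in cm, then the turn about the tool's z in degrees. A call has 1 to 20 rows; each row shifts and turns the commanded pose from where the row before left it, along the tool's axes as they then stand; what a row does not reach is not made up. A row lasts 1/12 s, in which the tool goes at most 41.7 mm and 7.16 degrees, less where a joint would pass 70% of its speed; a pose out of reach is approached as far as the arm can. A call is refused whole if a number of a shift passes 4.17 or a number of a turn 7.16, either way. A call with a gripper value outside its range is refused whole. The fingers move at their own pace and stop on an object; the grip force is fixed at half the most. Time passes only in rows, so rows that do not move let the fingers close. It gives the time, the measured TCP pose, the force, the opening and the grip force at its end, in the units of the state.
- env.get_state(): the state, without advancing time (a new reading comes with each control period).
- get_image(name): name is "scene" or "top" or "wrist"; returns a dict with "color" (420x560x3 uint8, red, green, blue), "mtx" (3x3 intrinsics, pixels), "R" (3x3) and "t" (3): a world point X has camera coordinates R X + t. Camera axes: x right, y down, z forward; pixel columns grow to the right and rows downward; lengths in m; the calibration is good to about 2 mm. The wrist camera is an equidistant fisheye: a pixel r from the principal point sees the ray r / f radians off the axis. A picture is of the moment at which its call begins. There is no depth.
- env.job_done(): hands the job in; it is judged then, once.
The state is a dict: "time_s": time; "joint_positions": joint angles; "qd": joint speeds; "tau": joint torques, N m; "position": TCP position; "ee_rot": TCP orientation; "contact_force": force on the tool from outside, world axes, zero at the start; "torque": the same for the moment, N m; "width": finger opening in m; "grasp_force": force on a finger pad.
Only numpy, scipy, OpenCV 4.12 (cv2) and the standard library are available. Lean on these libraries where they do the work, as an engineer would, in place of code of your own. Each camera call takes 0.05 s, during which the arm holds its last target. There are 200 camera calls.

## Working session

There is one attempt and no reset: what is moved stays moved. The work goes in short steps, Python scripts to look and compute and a shell command to move; the robot and the scene stay as the last step left them, time stands still between calls to the robot, and variables do not carry over. Pictures are saved under pics/ and viewed, at most 14 in all, crops included, and the job is handed in when it is done.

```bash
ls; mkdir -p pics; cat > h.py <<'E'
import numpy as np,cv2
from rig import env,get_image
def snap(n,f):
    im=get_image(n); cv2.imwrite(f'pics/{f}.png',im['color'][:,:,::-1]); np.savez(f'pics/{f}.npz',**{k:np.array(im[k]) for k in('mtx','R','t','color')}); return im
def ray(im,uv,fish=False):
    K=im['mtx'];x=(uv[0]-K[0,2])/K[0,0];y=(uv[1]-K[1,2])/K[1,1]
    if fish:
        r=np.hypot(x,y);s=np.sin(r)/max(r,1e-9);d=np.array([x*s,y*s,np.cos(r)])
    else: d=np.array([x,y,1.])
    R=im['R'];return -R.T@im['t'],R.T@d
def onz(im,uv,z,fish=False):
    c,d=ray(im,uv,fish);return c+d*(z-c[2])/d[2]
def tri(rs):
    A=np.zeros((3,3));b=np.zeros(3)
    for c,d in rs:
        d=d/np.linalg.norm(d);P=np.eye(3)-np.outer(d,d);A+=P;b+=P@c
    return np.linalg.solve(A,b)
def proj(im,X,fish=False):
    p=im['R']@np.array(X)+im['t'];K=im['mtx']
    if fish:
        r=np.hypot(p[0],p[1]);th=np.arctan2(r,p[2]);q=p[:2]/r*th
    else:q=p[:2]/p[2]
    return np.array([K[0,0]*q[0]+K[0,2],K[1,1]*q[1]+K[1,2]])
E
python3 - <<'E'
from h import *
for n in('scene','top'):
    im=snap(n,n+'0');print(n,im['mtx'].round(1).tolist(),(-im['R'].T@im['t']).round(3))
s=env.get_state();print({k:np.round(v,3) for k,v in s.items()})
a=cv2.imread('pics/scene0.png');b=cv2.imread('pics/top0.png')
E
```

```text
pics
scene [[385.2, 0.0, 275.1], [0.0, 385.2, 214.3], [0.0, 0.0, 1.0]] [ 0.014 -0.337  0.754]
top [[423.2, 0.0, 276.0], [0.0, 423.2, 209.6], [0.0, 0.0, 1.0]] [0.31  0.08  1.362]
{'time_s': np.float64(0.1), 'joint_positions': array([ 1.05 ,  0.131,  1.489,  0.   ,  1.523, -0.085]), 'qd': array([ 0.   , -0.002, -0.003,  0.001,  0.002, -0.001]), 'tau': array([-0.0000e+00, -5.7096e+01, -5.0194e+01, -0.0000e+00,  8.0000e-03,
        0.0000e+00]), 'position': array([0.253, 0.544, 0.249]), 'ee_rot': array([-0.   ,  0.216,  0.976, -0.001]), 'contact_force': array([-0.587,  0.521, -0.083]), 'torque': array([-0.021, -0.017, -0.032]), 'grasp_force': np.float64(0.0), 'width': np.float64(0.086)}
```

View pics/top0.png

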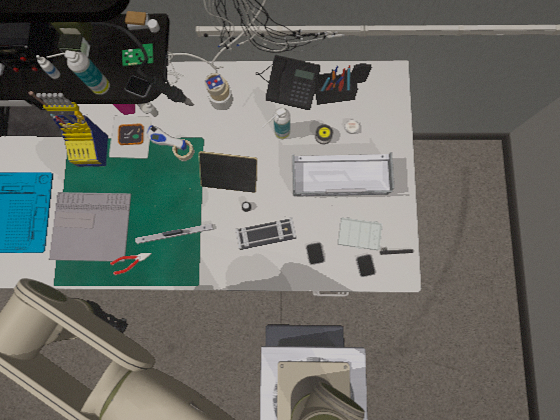

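View pics/scene0.png

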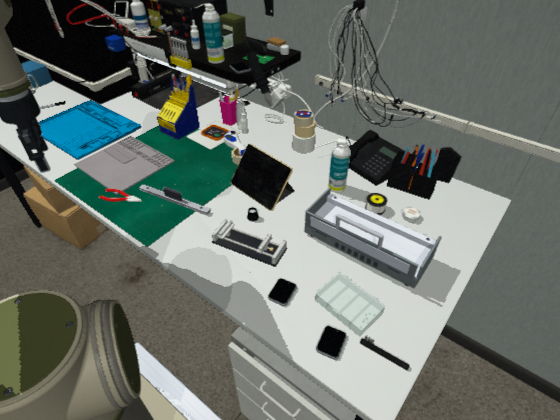

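Top view: bay at about (342,175), phones at (316,253) and (366,265), straightedge at (175,232), loupe (248,206), brush (396,251). I need a closer look at the dark item in the fixture at (265,233).

```bash
python3 - <<'E'
from h import *
a=cv2.imread('pics/scene0.png')[175:375,130:450];b=cv2.imread('pics/top0.png')[140:290,125:425]
a=cv2.resize(a,None,fx=1.25*2,fy=2.5,interpolation=2)[:, :800]
cv2.imwrite('pics/sc.png',a);cv2.imwrite('pics/tc.png',cv2.resize(b,None,fx=2.66,fy=2.66,interpolation=2))
L=np.load
t=L('pics/top0.npz');
for n,uv,z in[('ph1',(316,253),.008),('ph2',(366,265),.008),('edge',(175,232),.03),('loupe',(247,206),.02),('brush',(396,251),.0),('bay',(342,175),.05),('fix',(265,233),.03)]:print(n,onz(t,uv,z).round(3))
E
```

```text
ph1 [ 0.439 -0.012  0.008]
ph2 [ 0.402 -0.169  0.008]
edge [0.501 0.439 0.03 ]
loupe [0.589 0.211 0.02 ]
brush [ 0.448 -0.267  0.   ]
bay [ 0.685 -0.094  0.05 ]
fix [0.499 0.151 0.03 ]
```

View pics/sc.png

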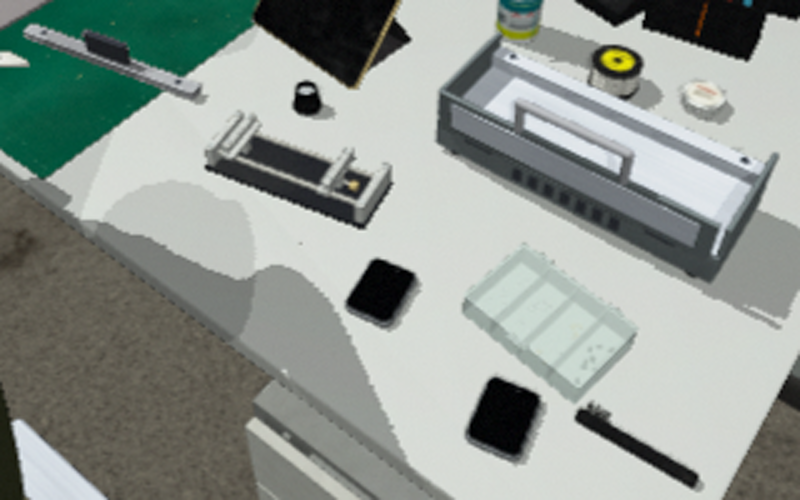

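View pics/tc.png

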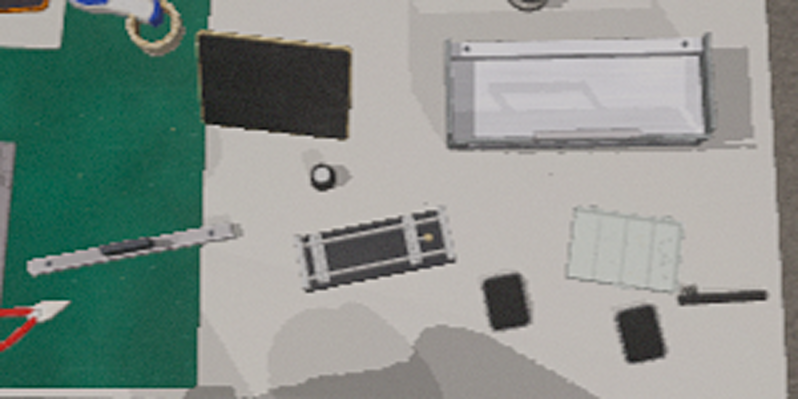

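Two phones are visible; the fixture is an empty clamp. Next I measure the bay roughly and plan the first move.

```bash
cat >> h.py <<'E'
from scipy.spatial.transform import Rotation as Ro
def Rt():
    q=env.get_state()['ee_rot'];return Ro.from_quat([q[1],q[2],q[3],q[0]]).as_matrix()
def yaw():
    R=Rt();return np.degrees(np.arctan2(R[1,1],R[0,1]))
def plan(X,yw=None):
    "turn first, then shift (cm in tool axes after the turn)"
    s=env.get_state();p=np.array(s['position']);y0=yaw();yw=y0 if yw is None else yw
    turn=(y0-yw+90)%180-90
    a=np.radians(y0-turn);Y=np.array([np.cos(a),np.sin(a),0]);Z=np.array([0,0,-1.]);Xx=np.cross(Y,Z)
    d=np.array(X)-p
    print('at',p.round(4),'yaw',round(y0,2),'turn',round(turn,2),'shift cm',(100*np.array([d@Xx,d@Y,d@Z])).round(2),'F',np.round(s['contact_force'],1),'w',round(float(s['width']),4),'t',round(float(s['time_s']),1))
E
python3 - <<'E'
from h import *
t=np.load('pics/top0.npz')
# floor/cheek corners from crop (top at z .087)
for uv in [(447,148),(712,141),(708,35),(447,40)]:
    print(onz(t,(125+uv[0]/2.66,140+uv[1]/2.66),.087).round(3))
plan([.56,-.10,.35],0)
E
```

```text
[0.608 0.063 0.087]
[ 0.618 -0.243  0.087]
[ 0.746 -0.244  0.087]
[0.739 0.063 0.087]
at [0.253  0.5435 0.2493] yaw 65.03 turn 65.03 shift cm [-64.35  30.7  -10.07] F [-0.6  0.5 -0.1] w 0.0856 t 0.1
```

```bash
python3 -m jog '[[1,0,0,-1,6.5],[1,0,0,-1,6.5],[1,0,0,-1,6.5],[1,0,0,-1,6.5],[1,0,0,-1,6.5],[1,0,0,-1,6.5],[1,0,0,-1,6.5],[1,0,0,-1,6.5],[1,0,0,-1,6.5],[1,0,0,-1,6.5]]'; python3 -m jog '[[1,-3.4,1.6,0,0],[1,-3.4,1.6,0,0],[1,-3.4,1.6,0,0],[1,-3.4,1.6,0,0],[1,-3.4,1.6,0,0],[1,-3.4,1.6,0,0],[1,-3.4,1.6,0,0],[1,-3.4,1.6,0,0],[1,-3.4,1.6,0,0],[1,-3.4,1.6,0,0],[1,-3.4,1.6,0,0],[1,-3.4,1.6,0,0],[1,-3.4,1.6,0,0],[1,-3.4,1.6,0,0],[1,-3.4,1.6,0,0],[1,-3.4,1.6,0,0],[1,-3.4,1.6,0,0],[1,-3.4,1.6,0,0],[1,-3.3,1.6,0,0],[1,0,0,0,0]]'
python3 - <<'E'
from h import *
plan([.56,-.10,.35],0)
im=snap('wrist','w1');print(im['mtx'].round(1).tolist(),(-im['R'].T@im['t']).round(3),im['R'].round(2).tolist())
E
```

```text
time_s: 0.93
position: [0.2532, 0.5437, 0.3502]
ee_rot: [0.0, 0.709, 0.705, -0.001]
contact_force: [0.1, -0.8, 0.9]
width: 0.0852
grasp_force: 0.0
time_s: 2.6
position: [0.5585, -0.1065, 0.3482]
ee_rot: [-0.0, 0.709, 0.706, -0.001]
contact_force: [0.9, -0.7, 0.3]
width: 0.0853
grasp_force: 0.0
at [ 0.5585 -0.1065  0.3482] yaw -0.25 turn -0.25 shift cm [ 0.65  0.15 -0.18] F [ 0.9 -0.7  0.3] w 0.0853 t 2.6
[[325.2, 0.0, 279.0], [0.0, 325.2, 207.0], [0.0, 0.0, 1.0]] [ 0.56  -0.033  0.472] [[1.0, -0.0, -0.0], [-0.0, -0.96, 0.28], [-0.0, -0.28, -0.96]]
```

View pics/w1.png

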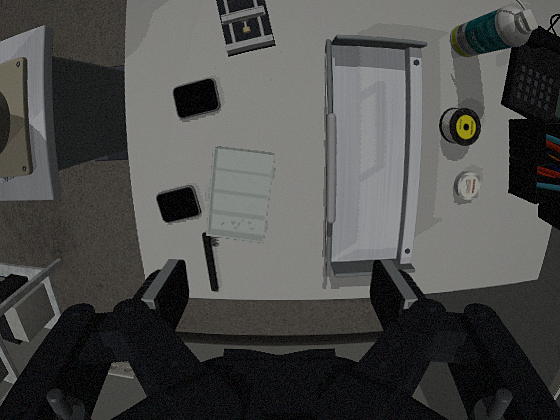

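Wrist view: bay spans (328,40)-(425,273), handle about (331,168), phones at (197,98) and (179,203), brush (210,262). I rectify onto world planes to measure.

```bash
cat >> h.py <<'E'
def ortho(im,z,x0,x1,y0,y1,s=1000,fish=True):
    "rows: x decreasing; cols: y decreasing"
    xs=np.arange(x1,x0,-1/s);ys=np.arange(y1,y0,-1/s)
    Y,X=np.meshgrid(ys,xs);P=np.stack([X,Y,0*X+z],-1)@np.array(im['R']).T+im['t'];K=im['mtx']
    if fish:
        r=np.hypot(P[...,0],P[...,1]);k=np.arctan2(r,P[...,2])/np.maximum(r,1e-9)
    else:k=1/P[...,2]
    return cv2.remap(np.array(im['color'])[:,:,::-1].copy(),(K[0,0]*P[...,0]*k+K[0,2]).astype('f4'),(K[1,1]*P[...,1]*k+K[1,2]).astype('f4'),cv2.INTER_CUBIC)
def dark(im,z,x0,x1,y0,y1,fish=True,th=60,s=2000):
    o=ortho(im,z,x0,x1,y0,y1,s,fish).max(2);m=(o<th).astype('u1')
    out=[]
    for c in cv2.findContours(m,cv2.RETR_EXTERNAL,cv2.CHAIN_APPROX_NONE)[0]:
        if cv2.contourArea(c)<(.02*s)**2:continue
        (u,v),(w,h),a=cv2.minAreaRect(c);b=cv2.boxPoints(((u,v),(w,h),a))
        e=[b[1]-b[0],b[2]-b[1]];l=max(e,key=np.linalg.norm)
        ang=np.degrees(np.arctan2(-l[0],-l[1]))  # long-axis world angle (cols -> -y, rows -> -x)
        out.append((round(x1-v/s,4),round(y1-u/s,4),round((ang+90)%180-90,1),round(max(w,h)/s*1000,1),round(min(w,h)/s*1000,1)))
    return out
E
python3 - <<'E'
from h import *
w=np.load('pics/w1.npz');t=np.load('pics/top0.npz');sc=np.load('pics/scene0.npz')
for n,i,f in(('w',w,True),('t',t,False),('s',sc,False)):
    for z in (.004,.008):print(n,z,dark(i,z,.36,.49,-.215,.05,f))
o=ortho(w,.05,.58,.78,-.27,.09,2200)
cv2.imwrite('pics/ob.png',o);print(o.shape)
E
```

```text
w 0.004 [(0.4025, -0.1669, np.float32(12.0), 66.8, 48.1), (0.4392, -0.0073, np.float32(11.3), 66.2, 49.2)]
w 0.008 [(0.4039, -0.1659, np.float32(11.8), 66.3, 47.9), (0.4403, -0.0075, np.float32(11.1), 65.4, 48.8)]
t 0.004 [(0.4017, -0.1677, np.float32(12.9), 59.5, 43.9), (0.4387, -0.0081, np.float32(11.3), 59.7, 43.3)]
t 0.008 [(0.4015, -0.1671, np.float32(12.5), 59.6, 43.6), (0.4383, -0.0078, np.float32(11.3), 59.5, 43.1)]
s 0.004 [(0.4026, -0.1675, np.float32(12.3), 62.1, 46.7), (0.4398, -0.0081, np.float32(10.9), 62.2, 46.7)]
s 0.008 [(0.4006, -0.1684, np.float32(12.5), 61.8, 46.6), (0.4376, -0.0098, np.float32(10.9), 61.8, 46.4)]
(441, 792, 3)
```

View pics/ob.png

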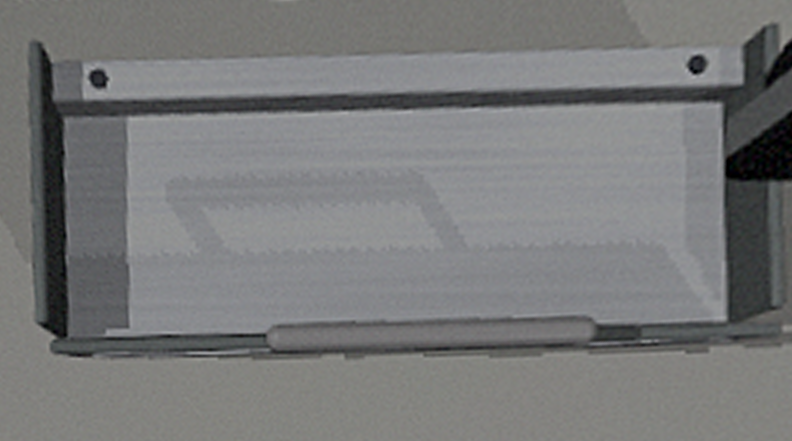

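```bash
python3 - <<'E'
from h import *
w=np.load('pics/w1.npz');t=np.load('pics/top0.npz');s=np.load('pics/scene0.npz')
g=lambda u,v:np.array([.78-v/2200,.09-u/2200,.05])
P=lambda uv:proj(w,g(*uv),True)
for a,b in(((268,338),(130+518/2.5,175+101/2.5)),((597,328),(130+632/2.5,175+156/2.5))):
    print('handle end',tri([ray(w,P(a),True),ray(s,b)]).round(4))
for a in((268,338),(597,328),(433,333)):print(onz(w,P(a),.136,True).round(4))
print('top',onz(t,(125+587/2.66,140+132/2.66),.136).round(4))
print('scene',onz(s,(360,227),.136).round(4))
# cheek top corner front: left (38,322)
for a in((38,322),(780,305),(35,42),(772,27)):print('cheek',onz(w,P(a),.087,True).round(4))
E
```

```text
handle end [ 0.6145 -0.0335  0.1315]
handle end [ 0.6169 -0.1522  0.1317]
[ 0.6128 -0.032   0.136 ]
[ 0.6165 -0.1511  0.136 ]
[ 0.6147 -0.0917  0.136 ]
top [ 0.6156 -0.0925  0.136 ]
scene [ 0.6101 -0.0979  0.136 ]
cheek [0.6272 0.0635 0.087 ]
cheek [ 0.6342 -0.2442  0.087 ]
cheek [0.7433 0.0647 0.087 ]
cheek [ 0.7495 -0.2409  0.087 ]
```

```bash
python3 - <<'E'
from h import *
plan([.615,-.092,.135],1.23)
E
```

```text
at [ 0.5578 -0.1039  0.3485] yaw -0.21 turn -1.44 shift cm [ 1.07  5.74 21.35] F [ 0.7  0.3 -1. ] w 0.0855 t 2.6
```

```bash
python3 -m jog '[[1,0,0,0,-1.4],[1,0.2,1,2,0],[1,0.2,1,3,0],[1,0.2,1,3,0],[1,0.2,1,3,0],[1,0.2,1,3,0],[1,0.1,0.7,3,0],[1,0,0,2,0],[1,0,0,1.3,0],[1,0,0,1,0],[1,0,0,0,0],[1,0,0,0,0],[1,0,0,0,0]]'
python3 - <<'E'
from h import *
plan([.615,-.092,.135],1.23)
E
```

```text
time_s: 3.73
position: [0.6153, -0.0886, 0.1395]
ee_rot: [0.001, 0.698, 0.716, 0.001]
contact_force: [0.3, 0.4, -0.3]
width: 0.0856
grasp_force: 0.0
at [ 0.6153 -0.0886  0.1395] yaw 1.45 turn 0.22 shift cm [-0.34 -0.04  0.45] F [ 0.3  0.4 -0.3] w 0.0856 t 3.7
```

```bash
python3 -m jog '[[-1,-0.3,0,0.4,0],[-1,0,0,0,0],[-1,0,0,0,0],[-1,0,0,0,0],[-1,0,0,0,0],[-1,0,0,0,0],[-1,0,0,0,0],[-1,0,0,0,0],[-1,0,0,0,0],[-1,0,0,0,0],[-1,0,0,0,0]]'
python3 - <<'E'
from h import *
s=env.get_state();p=s['position'];plan(p)
h=np.array([.626,.044]);th0=np.arctan2(h[0]-p[0],p[2]-h[1]);r=np.hypot(h[0]-p[0],p[2]-h[1]);print(th0,r)
th=np.linspace(th0,1.45,15);Q=np.stack([h[0]-.092*np.sin(th),h[1]+.092*np.cos(th)],1)
d=np.diff(Q,axis=0)*100;print(np.c_[d[:,0],-d[:,1]].round(2).tolist())
E
```

```text
time_s: 4.65
position: [0.6144, -0.0915, 0.1335]
ee_rot: [0.0, 0.698, 0.716, -0.0]
contact_force: [-2.4, 0.6, 4.5]
width: 0.0084
grasp_force: 58.5
at [ 0.6144 -0.0915  0.1335] yaw 1.43 turn 0.0 shift cm [0. 0. 0.] F [-2.4  0.6  4.5] w 0.0084 t 4.7
0.12891940208039274 0.0902835320635128
[[-0.85, 0.15], [-0.84, 0.23], [-0.81, 0.31], [-0.78, 0.38], [-0.74, 0.46], [-0.69, 0.52], [-0.64, 0.59], [-0.58, 0.64], [-0.52, 0.7], [-0.45, 0.74], [-0.38, 0.78], [-0.3, 0.81], [-0.23, 0.84], [-0.15, 0.86]]
```

```bash
python3 -m jog '[[-1,0,-0.85,0.15,0],[-1,0,-0.84,0.23,0],[-1,0,-0.81,0.31,0],[-1,0,-0.78,0.38,0],[-1,0,-0.74,0.46,0],[-1,0,-0.69,0.52,0],[-1,0,-0.64,0.59,0],[-1,0,0,0,0]]'
```

```text
time_s: 5.32
position: [0.5604, -0.0928, 0.107]
ee_rot: [0.0, 0.698, 0.716, 0.0]
contact_force: [-3.0, 0.7, 6.7]
width: 0.0079
grasp_force: 63.0
```

```bash
python3 -m jog '[[-1,0,-0.58,0.64,0],[-1,0,-0.52,0.7,0],[-1,0,-0.45,0.74,0],[-1,0,-0.38,0.78,0],[-1,0,-0.3,0.81,0],[-1,0,-0.2,0.7,0],[-1,0,-0.1,0.6,0],[-1,0,0,0,0],[-1,0,0,0,0],[-1,0,0,0,0]]'; python3 - <<'E'
from h import *
p=env.get_state()['position'];plan(p);print(np.arctan2(.626-p[0],p[2]-.044))
E
```

```text
time_s: 6.15
position: [0.5338, -0.0934, 0.0559]
ee_rot: [-0.002, 0.698, 0.716, -0.001]
contact_force: [-6.2, -1.6, -3.5]
width: 0.0079
grasp_force: 67.1
at [ 0.5338 -0.0934  0.0559] yaw 1.43 turn 0.0 shift cm [0. 0. 0.] F [-6.2 -1.6 -3.5] w 0.0079 t 6.2
1.4422650212036106
```

```bash
python3 -m jog '[[-0.45,0,0,0,0],[-0.45,0,0,0,0],[-0.45,0,0,0,0],[-0.45,0,0,0,0],[-0.45,0,0,-1.5,0],[-0.45,0,0,-2,0],[-0.2,0,0,-3,0],[0.4,0,0,-4,0],[0.4,0,0,-4,6.7],[0.4,0,0,0,6.7],[0.4,0,0,0,6.7],[0.4,0,0,0,6.7],[0.4,0,0,0,6.7],[0.4,0,0,0,6.7],[0.4,0,0,0,6.7],[0.4,0,0,0,6.7],[0.4,0,0,0,6.7],[0.4,0,0,0,6.7],[0.4,0,0,0,6.7],[0.4,0,0,0,6.7]]'
python3 - <<'E'
from h import *
w=snap('wrist','w2')
print(dark(w,.008,.36,.49,-.215,.05),(-w['R'].T@w['t']).round(3))
plan([.4392,-.0078,.06],-78.8)
o=ortho(w,.06,.50,.74,-.26,.09,2200);cv2.imwrite('pics/o2.png',o)
E
```

```text
time_s: 7.82
position: [0.536, -0.0934, 0.2026]
ee_rot: [0.0, 0.996, 0.093, 0.0]
contact_force: [-1.4, 1.6, 0.1]
width: 0.0598
grasp_force: 0.0
[(0.4163, 0.002, np.float32(0.0), 111.5, 94.0), (0.4243, -0.1753, np.float32(0.0), 112.5, 78.5)] [ 0.608 -0.078  0.327]
at [ 0.536  -0.0934  0.2026] yaw -79.8 turn -1.0 shift cm [ -7.83 -10.28  14.26] F [ 0.4 -0.7 -0.5] w 0.0598 t 7.9
```

```bash
python3 -m jog '[[0.5,0,0,0,-1],[0.5,-2,-2.5,0,0],[0.5,-2,-2.6,2,0],[0.5,-2,-2.6,3,0],[0.5,-1.8,-2.6,4,0],[0.5,0,0,3,0],[0.5,0,0,2,0],[0.5,0,0,0,0],[0.5,0,0,0,0]]'
python3 - <<'E'
from h import *
w=snap('wrist','w3')
print((-w['R'].T@w['t']).round(3));print(dark(w,.008,.36,.51,-.12,.07))
plan([.4392,-.0078,.02],-78.8)
o=ortho(w,.008,.36,.50,-.1,.07,3000);cv2.imwrite('pics/o3.png',o)
E
```

```text
time_s: 8.62
position: [0.4429, -0.0141, 0.071]
ee_rot: [-0.0, 0.994, 0.107, -0.001]
contact_force: [-0.1, 0.8, 0.4]
width: 0.064
grasp_force: 0.0
[0.514 0.003 0.195]
[(0.39, 0.0463, np.float32(0.0), 60.0, 47.5), (0.402, -0.0955, np.float32(20.5), 95.5, 49.9), (0.4387, -0.0075, np.float32(11.0), 62.6, 47.7)]
at [ 0.4443 -0.0144  0.0725] yaw -77.82 turn 0.98 shift cm [-0.38 -0.75  5.25] F [-0.1 -0.3 -0.9] w 0.064 t 8.7
```

View pics/w3.png

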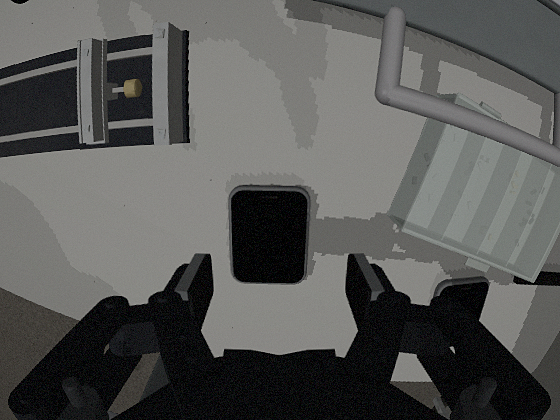

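Phone 1 (screen up) at (270,233), between the open fingers; fixture and box stay clear. I descend.

```bash
python3 -m jog '[[0.5,-0.4,-0.75,1.5,1],[0.5,0,0,1.5,0],[0.5,0,0,1,0],[0.5,0,0,0.6,0],[0.5,0,0,0.3,0],[0.5,0,0,0,0],[0.5,0,0,0,0]]'
python3 - <<'E'
from h import *
plan([.4387,-.0075,.02],-78.8)
E
```

```text
time_s: 9.25
position: [0.4388, -0.008, 0.0231]
ee_rot: [0.0, 0.995, 0.096, 0.0]
contact_force: [0.2, -0.1, -0.2]
width: 0.0638
grasp_force: 0.0
at [ 0.4388 -0.008   0.0231] yaw -78.96 turn -0.16 shift cm [-0.   -0.05  0.31] F [ 0.2 -0.1 -0.2] w 0.0638 t 9.2
```

```bash
python3 -m jog '[[0.5,0,0,0.4,0],[0.5,0,0,0.2,0],[0.5,0,0,0,0],[0.5,0,0,0,0]]';python3 -m jog '[[0.2,0,0,0,0],[0.2,0,0,0,0],[-0.2,0,0,0,0],[-1,0,0,0,0],[-1,0,0,0,0],[-1,0,0,0,0],[-1,0,0,0,0]]'
```

```text
time_s: 9.58
position: [0.4381, -0.0078, 0.0163]
ee_rot: [-0.0, 0.995, 0.096, -0.0]
contact_force: [-0.6, -0.0, -0.3]
width: 0.0641
grasp_force: 0.0
time_s: 10.17
position: [0.4384, -0.0078, 0.017]
ee_rot: [0.0, 0.995, 0.096, 0.0]
contact_force: [-3.3, 1.2, 7.4]
width: 0.048
grasp_force: 62.0
```

```bash
python3 -m jog '[[-1,0,0,-2,0],[-1,0,0,-3,0],[-1,0,0,-3,0],[-1,0,0,-3,0],[-1,0,0,-1,5],[-1,0,0,0,4.8],[-1,0,0,0,0],[-1,0,0,0,0]]'; python3 - <<'E'
from h import *
plan([.69,-.0505,.11],-88.77)
E
```

```text
time_s: 10.83
position: [0.4378, -0.0077, 0.1361]
ee_rot: [-0.0, 1.0, 0.012, -0.0]
contact_force: [-0.2, -0.2, -1.5]
width: 0.0481
grasp_force: 65.6
at [ 0.4378 -0.0077  0.1361] yaw -88.62 turn 0.15 shift cm [25.12  4.82  2.61] F [-0.2 -0.2 -1.5] w 0.0481 t 10.8
```

```bash
python3 -m jog '[[-1,2,0.5,0,0.1],[-1,3.5,0.6,0,0],[-1,3.5,0.7,0,0],[-1,3.5,0.7,0,0],[-1,3.5,0.7,0,0],[-1,3.5,0.7,0,0],[-1,3.0,0.6,0,0],[-1,1.5,0.3,0,0],[-1,1,0,0.5,0],[-1,0,0,1,0],[-1,0,0,1,0],[-1,0,0,0,0],[-1,0,0,0,0]]'; python3 - <<'E'
from h import *
plan([.69,-.0505,.065],-88.77)
w=snap('wrist','w4')
o=ortho(w,.058,.60,.76,-.25,.07,2400);cv2.imwrite('pics/o4.png',o)
E
```

```text
time_s: 11.92
position: [0.6868, -0.0504, 0.1089]
ee_rot: [-0.0, 1.0, 0.01, -0.002]
contact_force: [0.2, 0.2, -1.2]
width: 0.0478
grasp_force: 65.6
at [ 0.6868 -0.0504  0.1089] yaw -88.82 turn -0.05 shift cm [0.32 0.02 4.39] F [ 0.2  0.2 -1.2] w 0.0478 t 11.9
```

View pics/w4.png

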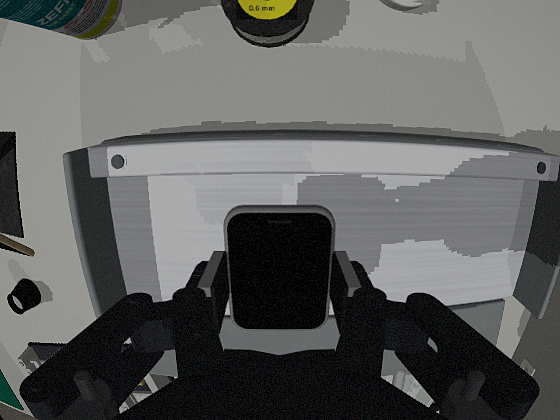

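Phone 1 is held level and square at (278,267), with the fence edge at row ~178. I lower and feel for the floor.

```bash
python3 -m jog '[[-1,0.2,0,1.2,0],[-1,0,0,1.3,0],[-1,0,0,1,0],[-1,0,0,0.6,0],[-1,0,0,0.2,0],[-1,0,0,0.1,0],[-1,0,0,0.1,0],[-1,0,0,0,0],[-1,0,0,0,0]]'
```

```text
time_s: 12.72
position: [0.6905, -0.0506, 0.0672]
ee_rot: [-0.0, 1.0, 0.01, -0.001]
contact_force: [-7.3, 0.6, 9.1]
width: 0.0477
grasp_force: 66.8
```

```bash
python3 - <<'E'
from h import *
w=snap('wrist','w5');s=snap('scene','s5')
a=cv2.resize(np.array(w['color'])[150:350,180:380,::-1],(400,400),interpolation=2)
b=cv2.resize(np.array(s['color'])[160:300,290:430,::-1],(400,400),interpolation=2)
cv2.imwrite('pics/c5.png',np.hstack([a,b]))
E
```

```text
(no output)
```

View pics/c5.png

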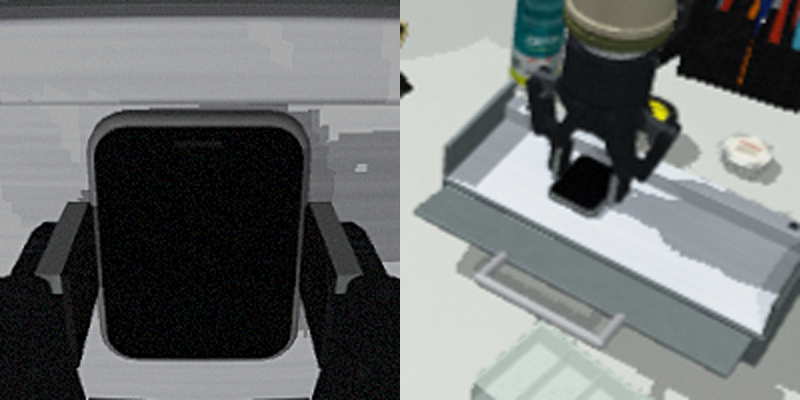

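```bash
python3 - <<'E'
from h import *
w=np.load('pics/w5.npz');print((-w['R'].T@w['t']).round(3))
print('fence',onz(w,(280,201.5),.068,True).round(4),[onz(w,(280,205.5),z,True).round(4) for z in(.058,.062)],'front',onz(w,(280,330),.058,True).round(4))
plan([.69,-.0505,.065],-88.77)
E
```

```text
[ 0.764 -0.048  0.191]
fence [ 0.7294 -0.0487  0.068 ] [array([ 0.7249, -0.0488,  0.058 ]), array([ 0.726 , -0.0487,  0.062 ])] front [ 0.659  -0.0502  0.058 ]
at [ 0.6905 -0.0507  0.0671] yaw -88.86 turn -0.09 shift cm [-0.05 -0.02  0.21] F [-8.1  0.3  8.9] w 0.048 t 12.8
```

```bash
python3 -m jog '[[-1,0,0,-0.1,0],[-1,0.2,0,0,0],[-1,0.2,0,0,0],[-1,0,0,0,0]]';  python3 -m jog '[[-1,0.2,0,0,0],[-1,0.2,0,0,0],[-1,0,0,0,0],[-1,0,0,0,0]]'
```

```text
time_s: 13.15
position: [0.6954, -0.0507, 0.0672]
ee_rot: [0.0, 1.0, 0.01, 0.0]
contact_force: [-0.4, 0.1, -0.2]
width: 0.0478
grasp_force: 65.9
time_s: 13.48
position: [0.6957, -0.0507, 0.0671]
ee_rot: [-0.0, 1.0, 0.01, -0.004]
contact_force: [-21.0, -0.7, 16.0]
width: 0.0477
grasp_force: 67.4
```

```bash
python3 -m jog '[[-1,-0.3,0,0,0],[-1,0,0,0.1,0],[0.4,0,0,0,0],[0.4,0,0,0,0],[0.4,0,0,0,0],[0.4,0,0,0,0],[0.4,0,0,-1,0],[0.4,0,0,-2,0],[0.4,0,0,-3,0],[0.5,0,0,-3,0],[0.5,0,0,0,0],[0.5,0,0,0,0]]'; python3 - <<'E'
from h import *
w=snap('wrist','w6')
print(dark(w,.058,.63,.75,-.10,.0)); 
plan([.4025,-.1675,.07],-78)
E
```

```text
time_s: 14.48
position: [0.6984, -0.051, 0.161]
ee_rot: [0.001, 1.0, 0.01, 0.003]
contact_force: [-0.1, 0.6, -0.9]
width: 0.0638
grasp_force: 0.0
[(0.6956, -0.0491, np.float32(1.1), 62.1, 46.4)]
at [ 0.697  -0.0507  0.1583] yaw -88.87 turn -10.87 shift cm [-31.23   5.3    8.83] F [-0.8 -0.9 -0.8] w 0.064 t 14.5
```

```bash
python3 -m jog '[[0.5,0,0,0,-5.5],[0.5,0,0,0,-5.4],[0.5,-3,0.5,0,0],[0.5,-3.5,0.6,0,0],[0.5,-3.5,0.6,0,0],[0.5,-3.5,0.6,0,0],[0.5,-3.5,0.6,0,0],[0.5,-3.5,0.6,0,0],[0.5,-3.5,0.6,0,0],[0.5,-3.5,0.6,0,0],[0.5,-2.3,0.4,2,0],[0.5,-1.4,0.2,3,0],[0.5,0,0,2.5,0],[0.5,0,0,1,0],[0.5,0,0,0,0],[0.5,0,0,0,0],[0.5,0,0,0,0]]'; python3 - <<'E'
from h import *
w=snap('wrist','w7')
print(dark(w,.008,.33,.48,-.25,-.1)) 
plan([.4025,-.1675,.017],-78)
E
```

```text
time_s: 15.95
position: [0.4031, -0.1677, 0.0727]
ee_rot: [0.0, 0.994, 0.105, 0.001]
contact_force: [1.3, -0.1, -0.3]
width: 0.0641
grasp_force: 0.0
[(0.3552, -0.1155, np.float32(0.0), 49.5, 31.0), (0.3659, -0.2365, np.float32(12.3), 74.6, 32.5), (0.4016, -0.1668, np.float32(12.5), 62.6, 47.8), (0.4497, -0.2302, np.float32(-87.6), 38.8, 23.4)]
at [ 0.4034 -0.1679  0.073 ] yaw -77.93 turn 0.07 shift cm [-0.08 -0.06  5.6 ] F [-0.7 -0.5  0.9] w 0.064 t 16.0
```

```bash
python3 -m jog '[[0.5,-0.2,-0.1,1.5,-0.5],[0.5,0,0,1.5,0],[0.5,0,0,1,0],[0.5,0,0,0.8,0],[0.5,0,0,0.5,0],[0.5,0,0,0.3,0],[0.5,0,0,0,0],[0.5,0,0,0,0],[0.2,0,0,0,0],[0.2,0,0,0,0],[-0.2,0,0,0,0],[-1,0,0,0,0],[-1,0,0,0,0],[-1,0,0,0,0],[-1,0,0,0,0]]';python3 -m jog '[[-1,0,0,-2,0],[-1,0,0,-3,0],[-1,0,0,-3,0],[-1,0,0,-3,0],[-1,0,0,-1,5.5],[-1,0,0,0,5.8],[-1,0,0,0,0],[-1,0,0,0,0]]'; python3 - <<'E'
from h import *
plan([.688,-.1305,.11],-88.8)
E
```

```text
time_s: 17.25
position: [0.4005, -0.1673, 0.0165]
ee_rot: [0.0, 0.994, 0.109, 0.001]
contact_force: [-2.2, 2.1, 8.2]
width: 0.0482
grasp_force: 64.7
time_s: 17.92
position: [0.3996, -0.1669, 0.1353]
ee_rot: [-0.0, 1.0, 0.012, -0.0]
contact_force: [-1.0, -0.0, -0.9]
width: 0.0482
grasp_force: 63.0
at [ 0.3996 -0.1669  0.1353] yaw -88.6 turn 0.2 shift cm [28.91 -3.03  2.53] F [-1.  -0.  -0.9] w 0.0482 t 17.9
```

```bash
python3 -m jog '[[-1,2,-0.2,0,0.2],[-1,3.5,-0.4,0,0],[-1,3.5,-0.4,0,0],[-1,3.5,-0.4,0,0],[-1,3.5,-0.4,0,0],[-1,3.5,-0.4,0,0],[-1,3.5,-0.4,0,0],[-1,3.0,-0.4,0,0],[-1,2,0,0,0],[-1,0.9,0,0.5,0],[-1,0,0,1,0],[-1,0,0,1,0],[-1,0,0,1,0],[-1,0,0,0,0],[-1,0,0,0,0]]'; python3 - <<'E'
from h import *
plan([.688,-.1305,.067],-88.8)
w=snap('wrist','w8');print(dark(w,.085,.63,.75,-.17,-.09))
E
```

```text
time_s: 19.17
position: [0.6862, -0.1316, 0.0984]
ee_rot: [-0.0, 1.0, 0.009, -0.002]
contact_force: [-0.5, -0.5, -1.8]
width: 0.048
grasp_force: 63.0
at [ 0.6862 -0.1316  0.0984] yaw -88.96 turn -0.16 shift cm [ 0.18 -0.1   3.14] F [-0.5 -0.5 -1.8] w 0.048 t 19.2
[(0.664, -0.13, np.float32(-90.0), 80.0, 67.0), (0.6848, -0.1299, np.float32(1.1), 64.4, 48.1)]
```

```bash
python3 -m jog '[[-1,0,0,1,0],[-1,0,0,1,0],[-1,0,0,0.7,0],[-1,0,0,0.3,0],[-1,0,0,0.1,0],[-1,0,0,0,0],[-1,0,0,0,0]]';python3 -m jog '[[-1,0.3,0,0,0],[-1,0.3,0,0,0],[-1,0.2,0,0,0],[-1,0.2,0,0,0],[-1,0,0,0,0],[-1,0,0,0,0]]'
```

```text
time_s: 19.8
position: [0.6884, -0.1317, 0.0696]
ee_rot: [0.0, 1.0, 0.009, 0.0]
contact_force: [0.2, 0.7, -1.1]
width: 0.0479
grasp_force: 63.0
time_s: 20.3
position: [0.6965, -0.1317, 0.0691]
ee_rot: [-0.0, 1.0, 0.009, -0.002]
contact_force: [-10.1, 0.1, 5.0]
width: 0.0481
grasp_force: 63.6
```

```bash
python3 -m jog '[[-1,-0.2,0,0,0],[-1,0,0,0.2,0],[-1,0.1,0,0.1,0],[-1,0.2,0,0,0],[-1,0,0,0,0],[-1,0,0,0,0]]';python3 -m jog '[[-1,-0.2,0,0,0],[-1,0,0,0,0],[0.4,0,0,0,0],[0.4,0,0,0,0],[0.4,0,0,0,0],[0.4,0,0,0,0],[0.4,0,0,-1,0],[0.4,0,0,-2,0],[0.4,0,0,-3,0],[0.5,0,0,-4,0],[0.5,0,0,-2,0],[0.5,0,0,0,0],[0.5,0,0,0,0]]'; python3 - <<'E'
from h import *
w=snap('wrist','w9')
print(dark(w,.058,.63,.75,-.17,-.0)); 
t=snap('top','t9')
plan([.501,.439,.18],0)
o=ortho(t,.02,.42,.58,.26,.60,2300,False);cv2.imwrite('pics/o9.png',o)
E
```

```text
time_s: 20.8
position: [0.6966, -0.1317, 0.0666]
ee_rot: [-0.0, 1.0, 0.009, -0.003]
contact_force: [-20.1, 0.0, 11.7]
width: 0.0482
grasp_force: 66.7
time_s: 21.88
position: [0.6989, -0.1319, 0.1902]
ee_rot: [0.001, 1.0, 0.009, 0.003]
contact_force: [1.0, -0.5, -0.4]
width: 0.0645
grasp_force: 0.0
[(0.6418, -0.096, np.float32(-90.0), 147.0, 22.5), (0.6959, -0.0489, np.float32(1.3), 62.5, 46.4), (0.6974, -0.13, np.float32(0.9), 62.6, 46.3)]
at [ 0.6968 -0.1314  0.1858] yaw -88.97 turn -88.97 shift cm [ 57.04 -19.58   0.58] F [-0.  -0.5  0.2] w 0.0644 t 22.0
```

View pics/o9.png

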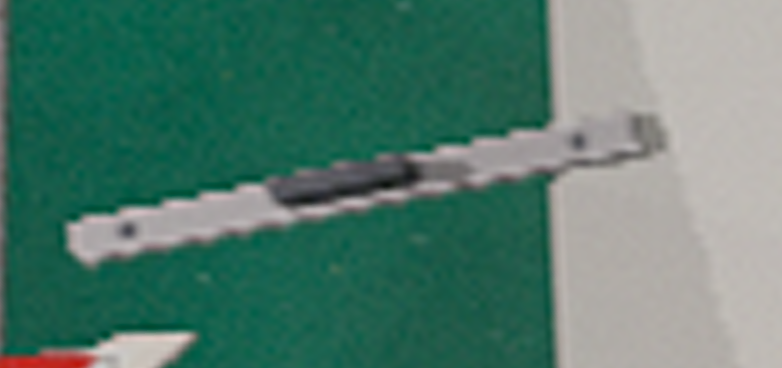

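```bash
python3 -m jog '[[0.5,0,0,-0.2,-7.1],[0.5,0,0,-0.2,-7.1],[0.5,0,0,0,-7.1],[0.5,0,0,0,-7.1],[0.5,0,0,0,-7.1],[0.5,0,0,0,-7.1],[0.5,0,0,0,-7.1],[0.5,0,0,0,-7.1],[0.5,0,0,0,-7.1],[0.5,0,0,0,-7.1],[0.5,0,0,0,-7.1],[0.5,0,0,0,-7.1],[0.5,0,0,0,-7.1],[0.5,0,0,0,-7.1],[0.5,0,0,0,0]]'; python3 - <<'E'
from h import *
plan([.499,.441,.15],10.9)
E
```

```text
time_s: 23.23
position: [0.6961, -0.1312, 0.1879]
ee_rot: [-0.002, 0.638, 0.77, -0.001]
contact_force: [-0.5, -0.4, -0.6]
width: 0.0641
grasp_force: 0.0
at [ 0.6961 -0.1312  0.1879] yaw 10.78 turn -0.12 shift cm [59.92 -8.53  3.79] F [-0.5 -0.4 -0.6] w 0.0641 t 23.2
```

```bash
python3 -m jog '[[0.3,2,-0.3,0,0],[0.3,3.5,-0.5,0,0],[0.3,3.5,-0.5,0,0],[0.3,3.5,-0.5,0,0],[0.3,3.5,-0.5,0,0],[0.3,3.5,-0.5,0,0],[0.3,3.5,-0.5,0,0],[0.3,3.5,-0.5,0,0],[0.3,3.5,-0.5,0,0],[0.3,3.5,-0.5,0,0],[0.3,3.5,-0.5,0,0],[0.3,3.5,-0.5,0,0],[0.3,3.5,-0.5,0,0],[0.3,3.5,-0.5,0,0],[0.3,3.5,-0.5,0,0],[0.3,3.5,-0.5,0,0],[0.3,3,-0.4,0.8,0],[0.3,2.4,-0.4,2,0],[0.3,0,0,1,0],[0.3,0,0,0,0]]'; python3 -m jog '[[0.3,0,0,0,0],[0.3,0,0,0,0]]'; python3 - <<'E'
from h import *
w=snap('wrist','w10');print((-w['R'].T@w['t']).round(3));plan([.499,.441,.15],10.9)
o=ortho(w,.041,.44,.56,.30,.58,2800);cv2.imwrite('pics/o10.png',o)
E
```

```text
time_s: 24.9
position: [0.5011, 0.4416, 0.1472]
ee_rot: [-0.001, 0.64, 0.768, -0.004]
contact_force: [0.3, -0.3, -0.4]
width: 0.0556
grasp_force: 0.0
time_s: 25.07
position: [0.5047, 0.441, 0.1525]
ee_rot: [0.0, 0.641, 0.768, -0.0]
contact_force: [0.9, -0.1, 1.1]
width: 0.0556
grasp_force: 0.0
[0.493 0.514 0.277]
at [0.5052 0.4411 0.1532] yaw 10.28 turn -0.62 shift cm [ 0.11 -0.61  0.32] F [ 0.1 -0.3  0.1] w 0.0553 t 25.1
```

View pics/o10.png

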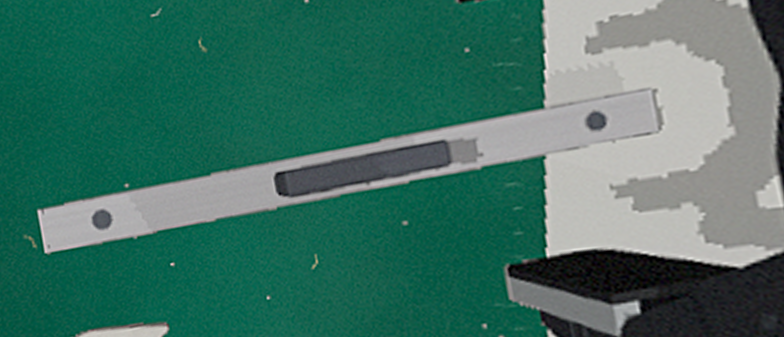

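The grip block centre is at ortho (366,168), giving about (0.4997, 0.4485) with a blade angle of 11°. The blade midpoint agrees.

```bash
python3 -m jog '[[0.3,0.8,-0.4,2,-0.7],[0.3,0,0,3,0],[0.3,0,0,3,0],[0.3,0,0,2,0],[0.3,0,0,0,0],[0.3,0,0,0,0],[0.3,0,0,0,0]]'; python3 - <<'E'
from h import *
plan([.4997,.4485,.035],11)
E
```

```text
time_s: 25.7
position: [0.5005, 0.4495, 0.055]
ee_rot: [0.0, 0.636, 0.772, 0.002]
contact_force: [-0.8, 0.0, -0.3]
width: 0.0557
grasp_force: 0.0
at [0.5005 0.4495 0.055 ] yaw 11.06 turn 0.06 shift cm [-0.09 -0.09  2.  ] F [-0.8  0.  -0.3] w 0.0557 t 25.7
```

```bash
python3 -m jog '[[0.3,-0.1,-0.1,1,0],[0.3,0,0,0.7,0],[0.3,0,0,0.3,0],[0.3,0,0,0,0],[0,0,0,0,0],[-0.5,0,0,0,0],[-1,0,0,0,0],[-1,0,0,0,0],[-1,0,0,0,0],[-1,0,0,0,0],[-1,0,0,0,0],[-1,0,0,0,0]]'; python3 -m jog '[[-1,0,0,-1,0],[-1,0,0,-2,0],[-1,0,0,-2,0],[-1,0,0,-3,0],[-1,0,0,-3,0],[-1,0,0,-3,0],[-1,0,0,-1,0],[-1,0,0,0,0],[-1,0,0,0,0]]'; python3 - <<'E'
from h import *
w=snap('wrist','w11')
p=env.get_state()['position'];print(w['R'].round(3)[2])
plan([.55,-.0908,.2],1.23)
o=ortho(w,p[2]-.022,p[0]-.07,p[0]+.07,p[1]-.14,p[1]+.14,2800);cv2.imwrite('pics/o11.png',o)
E
```

```text
time_s: 26.7
position: [0.4985, 0.4485, 0.0336]
ee_rot: [0.0, 0.635, 0.772, 0.001]
contact_force: [-1.1, -1.2, 4.5]
width: 0.0091
grasp_force: 61.3
time_s: 27.45
position: [0.498, 0.4479, 0.1819]
ee_rot: [0.0, 0.635, 0.772, 0.0]
contact_force: [0.1, -0.6, -3.0]
width: 0.009
grasp_force: 60.2
[ 0.056 -0.278 -0.959]
at [0.4972 0.4473 0.1801] yaw 11.13 turn 9.9 shift cm [-53.91   4.12  -1.99] F [-0.2 -0.2 -3.9] w 0.009 t 27.5
```

View pics/o11.png

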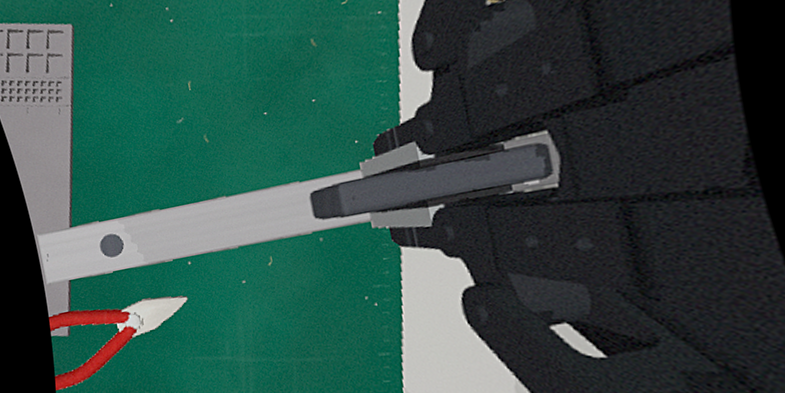

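The straightedge is held flush and level in the pads. I turn it square and carry it over.

```bash
python3 -m jog '[[-1,0,0,-0.6,3.3],[-1,0,0,-0.6,3.3],[-1,0,0,-0.6,3.3],[-1,0,0,0,0]]'; python3 -m jog '[[-1,-1.5,0.2,0,0],[-1,-2.5,0.2,0,0],[-1,-3,0.2,0,0],[-1,-3,0.2,0,0],[-1,-3,0.2,0,0],[-1,-3,0.2,0,0],[-1,-3,0.2,0,0],[-1,-3,0.3,0,0],[-1,-3,0.3,0,0],[-1,-3,0.3,0,0],[-1,-3,0.3,0,0],[-1,-3,0.3,0,0],[-1,-3,0.3,0,0],[-1,-3,0.3,0,0],[-1,-3,0.2,0,0],[-1,-3,0,0,0],[-1,-3,0,0,0],[-1,-3,0,0,0],[-1,-1.5,0,0,0],[-1,0,0,0,0]]'; python3 - <<'E'
from h import *
plan([.645,-.0912,.15],1.23)
E
```

```text
time_s: 27.83
position: [0.4973, 0.4474, 0.1982]
ee_rot: [-0.0, 0.7, 0.714, -0.002]
contact_force: [-0.8, 0.7, -1.5]
width: 0.0088
grasp_force: 60.1
time_s: 29.5
position: [0.5452, -0.0892, 0.1978]
ee_rot: [-0.001, 0.7, 0.714, -0.001]
contact_force: [-0.4, 0.7, -2.4]
width: 0.0091
grasp_force: 60.1
at [ 0.5452 -0.0892  0.1978] yaw 1.15 turn -0.08 shift cm [-0.41  9.98  4.78] F [-0.4  0.7 -2.4] w 0.0091 t 29.5
```

```bash
python3 -m jog '[[-1,-0.2,2,0,0],[-1,0,2.5,0,0],[-1,0,2.5,1,0],[-1,0,2,1.5,0],[-1,0,1,1.5,0],[-1,0,0,0.7,0],[-1,0,0,0,0],[-1,0,0,0,0],[-1,0,0,0,0]]'; python3 - <<'E'
from h import *
w=snap('wrist','w12')
plan([.645,-.0912,.087],1.23)
s=snap('scene','s12')
a=cv2.resize(np.array(s['color'])[140:320,260:460,::-1],(440,396),interpolation=2)
b=cv2.resize(ortho(w,.115,.57,.77,-.26,.08,1100)[:,:,:],(360,212))
c=np.zeros((396,800,3),'u1');c[:,:440]=a;c[:212,440:]=b;cv2.imwrite('pics/c12.png',c)
for z in(.058,):print(dark(w,z,.65,.75,-.17,-.01))
E
```

```text
time_s: 30.25
position: [0.646, -0.0857, 0.1538]
ee_rot: [-0.0, 0.699, 0.715, -0.0]
contact_force: [0.3, 1.0, -1.4]
width: 0.0091
grasp_force: 60.1
at [ 0.6465 -0.0859  0.1545] yaw 1.25 turn 0.02 shift cm [-0.52 -0.16  6.75] F [ 0.9 -0.6 -1.5] w 0.0091 t 30.3
[(0.6961, -0.0493, np.float32(1.3), 62.3, 46.6), (0.7003, -0.1245, np.float32(0.0), 99.5, 90.0)]
```

View pics/c12.png

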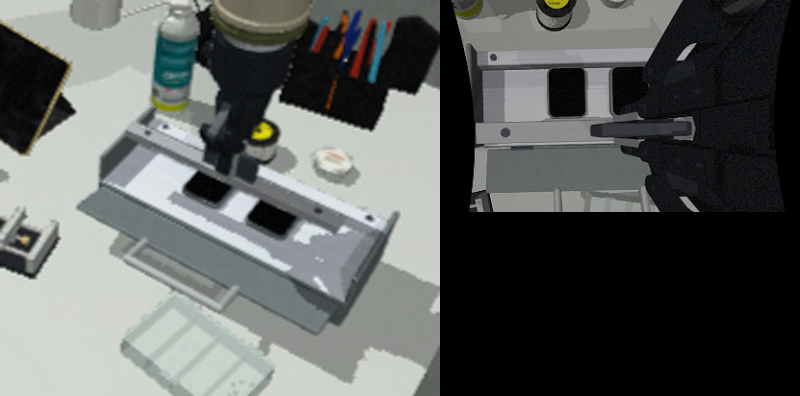

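Both phones are still against the fence, and the straightedge is held parallel in front of and above them. Lowering.

```bash
python3 -m jog '[[-1,-0.5,-0.2,1,0],[-1,0,0,1.5,0],[-1,0,0,1.5,0],[-1,0,0,1.3,0],[-1,0,0,0.8,0],[-1,0,0,0.4,0],[-1,0,0,0,0],[-1,0,0,0,0]]'; python3 -m jog '[[-1,0,0,0.2,0],[-1,0,0,0.2,0],[-1,0,0,0,0],[-1,0,0,0,0]]';python3 - <<'E'
from h import *
plan([.645,-.0912,.0836],1.23)
E
```

```text
time_s: 31.02
position: [0.6448, -0.0911, 0.0887]
ee_rot: [0.0, 0.699, 0.715, 0.0]
contact_force: [0.3, -0.3, -2.8]
width: 0.0088
grasp_force: 60.1
time_s: 31.35
position: [0.6447, -0.091, 0.0846]
ee_rot: [0.0, 0.699, 0.715, 0.0]
contact_force: [-0.4, -0.1, -1.5]
width: 0.0091
grasp_force: 60.1
at [ 0.6447 -0.091   0.0846] yaw 1.23 turn 0.0 shift cm [-0.02  0.03  0.1 ] F [-0.4 -0.1 -1.5] w 0.0091 t 31.4
```

Down slightly until it touches, then push toward the phones.

```bash
python3 -m jog '[[-1,0,0,0.1,0],[-1,0,0,0,0],[-1,0,0.2,0,0],[-1,0,0.2,0,0],[-1,0,0.2,0,0],[-1,0,0.1,0,0],[-1,0,0,0,0],[-1,0,0,0,0]]';python3 -m jog '[[-1,0,0.15,0,0],[-1,0,0.15,0,0],[-1,0,0,0,0],[-1,0,0,0,0]]'
```

```text
time_s: 32.02
position: [0.6517, -0.0909, 0.0834]
ee_rot: [0.0, 0.699, 0.715, -0.0]
contact_force: [-0.2, -0.4, -2.0]
width: 0.0089
grasp_force: 60.1
time_s: 32.35
position: [0.6539, -0.0908, 0.0832]
ee_rot: [-0.001, 0.699, 0.715, -0.001]
contact_force: [-4.8, -1.0, 2.2]
width: 0.0091
grasp_force: 60.5
```

```bash
python3 -m jog '[[-1,0,0.15,0,0],[-1,0,0.1,0,0],[-1,0,0,0,0],[-1,0,0,0,0]]'; python3 - <<'E'
from h import *
plan([.645,-.0912,.0836],1.23)
E
```

```text
time_s: 32.68
position: [0.6542, -0.0908, 0.0832]
ee_rot: [-0.003, 0.699, 0.715, -0.002]
contact_force: [-18.5, -0.1, 10.3]
width: 0.0088
grasp_force: 62.0
at [ 0.6542 -0.0908  0.0832] yaw 1.23 turn -0.0 shift cm [-0.02 -0.92 -0.04] F [-18.5  -0.1  10.3] w 0.0088 t 32.7
```

```bash
python3 -m jog '[[-1,0,-0.15,0,0],[-1,0,0,0,0],[-0.6,0,0,0,0],[-0.4,0,0,0,0],[-0.3,0,0,0,0],[-0.3,0,0,0,0],[-0.3,0,0,0,0],[-0.3,0,0,0,0],[-0.3,0,0,-1,0],[-0.3,0,0,-2,0],[-0.3,0,0,-3,0],[-0.3,0,0,-3.5,0],[0,0,0,-3,0],[0,0,0,0,0],[0,0,0,0,0],[0,0,0,0,0],[0,0,0,0,0]]'; python3 - <<'E'
from h import *
w=snap('wrist','w13');plan([.55,-.0912,.2],1.23)
cv2.imwrite('pics/o13.png',ortho(w,.06,.50,.75,-.26,.08,2300))
print(dark(w,.058,.65,.75,-.17,-.01))
E
```

```text
time_s: 34.1
position: [0.6548, -0.0906, 0.207]
ee_rot: [-0.001, 0.699, 0.715, -0.001]
contact_force: [-0.3, 1.2, -0.6]
width: 0.0429
grasp_force: 0.0
at [ 0.6546 -0.0906  0.2066] yaw 1.23 turn -0.0 shift cm [  0.16 -10.46   0.66] F [-0.1  0.6 -0.8] w 0.0429 t 34.1
[(0.6961, -0.0494, np.float32(1.8), 62.4, 46.7), (0.7031, -0.1386, np.float32(1.3), 72.4, 63.4)]
```

View pics/o13.png

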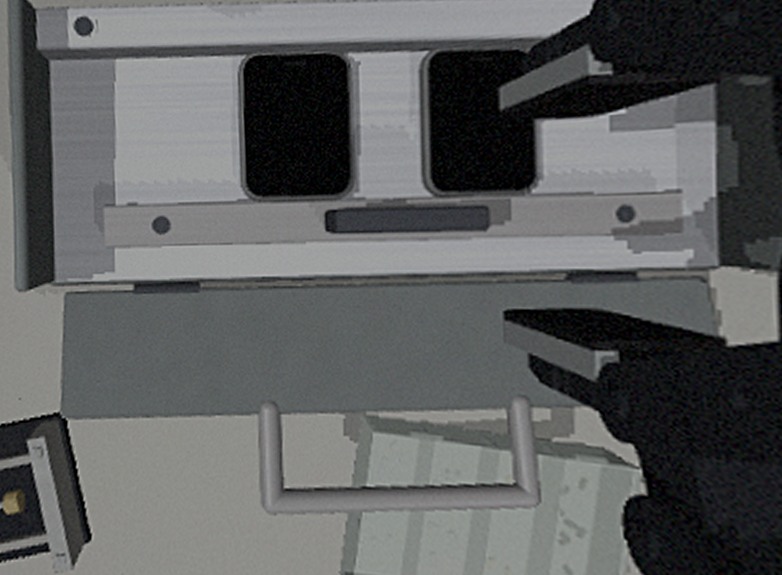

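The phones are against the fence, with the blade in front of both (rear edge at row ~200 against phone ends at ~196). I check the gap numerically from the intensity profile.

```bash
python3 - <<'E'
from h import *
w=np.load('pics/w13.npz');t=snap('top','t13')
o=ortho(w,.058,.62,.74,-.17,-.01,2000).mean(2)
for y in(-.035,-.05,-.06,-.115,-.123,-.132):
    c=int((-.01-y)*2000);p=o[:,c-3:c+4].mean(1)
    print(y,'top end/fence',[(round(.74-i/2000,4),int(p[i])) for i in range(6,50,4)]);print('   front',[(round(.74-i/2000,4),int(p[i])) for i in range(138,186,2)])
E
```

```text
-0.035 top end/fence [(0.737, 155), (0.735, 157), (0.733, 153), (0.731, 83), (0.729, 65), (0.727, 81), (0.725, 5), (0.723, 4), (0.721, 3), (0.719, 7), (0.717, 5)]
   front [(0.671, 5), (0.67, 7), (0.669, 8), (0.668, 7), (0.667, 7), (0.666, 4), (0.665, 32), (0.664, 74), (0.663, 67), (0.662, 112), (0.661, 137), (0.66, 130), (0.659, 131), (0.658, 129), (0.657, 129), (0.656, 130), (0.655, 126), (0.654, 129), (0.653, 130), (0.652, 128), (0.651, 128), (0.65, 130), (0.649, 130), (0.648, 130)]
-0.05 top end/fence [(0.737, 154), (0.735, 158), (0.733, 147), (0.731, 65), (0.729, 67), (0.727, 38), (0.725, 3), (0.723, 23), (0.721, 6), (0.719, 4), (0.717, 2)]
   front [(0.671, 2), (0.67, 12), (0.669, 4), (0.668, 3), (0.667, 3), (0.666, 4), (0.665, 46), (0.664, 79), (0.663, 62), (0.662, 119), (0.661, 136), (0.66, 131), (0.659, 132), (0.658, 129), (0.657, 129), (0.656, 128), (0.655, 129), (0.654, 130), (0.653, 129), (0.652, 128), (0.651, 129), (0.65, 131), (0.649, 130), (0.648, 130)]
-0.06 top end/fence [(0.737, 155), (0.735, 158), (0.733, 138), (0.731, 66), (0.729, 63), (0.727, 13), (0.725, 3), (0.
[... 1111 characters left out ...]
0.664, 112), (0.663, 99), (0.662, 99), (0.661, 78), (0.66, 40), (0.659, 56), (0.658, 61), (0.657, 56), (0.656, 56), (0.655, 60), (0.654, 60), (0.653, 60), (0.652, 58), (0.651, 50), (0.65, 69), (0.649, 124), (0.648, 132)]
-0.132 top end/fence [(0.737, 156), (0.735, 142), (0.733, 67), (0.731, 66), (0.729, 59), (0.727, 6), (0.725, 26), (0.723, 5), (0.721, 7), (0.719, 5), (0.717, 4)]
   front [(0.671, 3), (0.67, 5), (0.669, 4), (0.668, 7), (0.667, 48), (0.666, 69), (0.665, 89), (0.664, 115), (0.663, 92), (0.662, 94), (0.661, 79), (0.66, 51), (0.659, 55), (0.658, 62), (0.657, 56), (0.656, 57), (0.655, 60), (0.654, 57), (0.653, 58), (0.652, 53), (0.651, 66), (0.65, 94), (0.649, 127), (0.648, 123)]
```

The bezel runs straight into the blade at x≈0.6625 on both phones with no floor strip between, so it is flush. Now I close the drop front.

```bash
python3 -m jog '[[0,0,-2,0,0],[-0.4,0,-3,0,0],[-0.4,0,-3,0,0],[-0.4,0,-2.5,2,0],[-0.4,0,-1.3,3,0],[-0.4,-0.2,-0.3,3,0],[-0.4,0,0,2,0],[-0.4,0,0,0,0],[-0.4,0,0,0,0],[-0.4,0,0,0,0]]'; python3 - <<'E'
from h import *
plan([.5345,-.0934,.058],1.23)
E
```

```text
time_s: 35.03
position: [0.5354, -0.0955, 0.1095]
ee_rot: [0.0, 0.699, 0.715, 0.0]
contact_force: [0.7, -0.2, -0.6]
width: 0.0259
grasp_force: 0.0
at [ 0.5354 -0.0955  0.1095] yaw 1.23 turn 0.0 shift cm [ 0.21 -0.09  5.15] F [ 0.7 -0.2 -0.6] w 0.0259 t 35.0
```

```bash
python3 -m jog '[[-0.4,0.2,-0.1,1.5,0],[-0.4,0,0,1.5,0],[-0.4,0,0,1.2,0],[-0.4,0,0,0.7,0],[-0.4,0,0,0.2,0],[-0.4,0,0,0,0],[-0.4,0,0,0,0],[-1,0,0,0,0],[-1,0,0,0,0],[-1,0,0,0,0],[-1,0,0,0,0],[-1,0,0,0,0]]'; python3 - <<'E'
from h import *
s=env.get_state();p=s['position'];plan(p)
h=np.array([.626,.044]);th0=np.arctan2(h[0]-p[0],p[2]-h[1]);print(th0,np.hypot(h[0]-p[0],p[2]-h[1]))
th=np.linspace(th0,-.02,17);Q=np.stack([h[0]-.092*np.sin(th),h[1]+.092*np.cos(th)],1)
d=np.diff(Q,axis=0)*100;print(np.c_[d[:,0],-d[:,1]].round(2).tolist())
E
```

```text
time_s: 36.03
position: [0.5337, -0.0936, 0.0578]
ee_rot: [0.0, 0.699, 0.715, -0.0]
contact_force: [-1.7, -1.1, 2.4]
width: 0.0081
grasp_force: 58.4
at [ 0.5337 -0.0936  0.0578] yaw 1.23 turn 0.0 shift cm [0. 0. 0.] F [-1.7 -1.1  2.4] w 0.0081 t 36.0
1.422824901657977 0.09330451081000816
[[0.16, -0.81], [0.23, -0.8], [0.3, -0.77], [0.37, -0.74], [0.44, -0.71], [0.5, -0.66], [0.56, -0.62], [0.61, -0.56], [0.66, -0.51], [0.7, -0.44], [0.74, -0.38], [0.77, -0.31], [0.79, -0.24], [0.81, -0.17], [0.82, -0.1], [0.83, -0.02]]
```

```bash
python3 -m jog '[[-1,0,0.16,-0.81,0],[-1,0,0.23,-0.8,0],[-1,0,0.3,-0.77,0],[-1,0,0.37,-0.74,0],[-1,0,0.44,-0.71,0],[-1,0,0.5,-0.66,0],[-1,0,0.56,-0.62,0],[-1,0,0.61,-0.56,0],[-1,0,0,0,0]]'; python3 -m jog '[[-1,0,0.66,-0.51,0],[-1,0,0.7,-0.44,0],[-1,0,0.74,-0.38,0],[-1,0,0.77,-0.31,0],[-1,0,0.79,-0.24,0],[-1,0,0.8,-0.15,0],[-1,0,0.6,-0.08,0],[-1,0,0,0,0],[-1,0,0,0,0]]'; python3 - <<'E'
from h import *
p=env.get_state()['position'];plan([.626,-.0934,.136]);print(np.arctan2(.626-p[0],p[2]-.044),np.hypot(.626-p[0],p[2]-.044))
E
```

```text
time_s: 36.78
position: [0.5661, -0.0928, 0.1141]
ee_rot: [0.0, 0.699, 0.715, 0.0]
contact_force: [2.7, -2.9, -6.6]
width: 0.0078
grasp_force: 59.7
time_s: 37.53
position: [0.6173, -0.0917, 0.1372]
ee_rot: [0.001, 0.699, 0.715, 0.001]
contact_force: [-0.6, -0.8, 4.7]
width: 0.0079
grasp_force: 59.6
at [ 0.6173 -0.0917  0.1372] yaw 1.24 turn 0.0 shift cm [-0.19  0.86  0.12] F [-0.6 -0.8  4.7] w 0.0079 t 37.5
0.09267887465721071 0.09358741337699494
```

Push on to the closed stop.

```bash
python3 -m jog '[[-1,0,0.4,0.05,0],[-1,0,0.3,0,0],[-1,0,0,0,0],[-1,0,0,0,0]]'; python3 -m jog '[[-1,0,0.3,0,0],[-1,0,0.2,0,0],[-1,0,0,0,0],[-1,0,0,0,0]]'
```

```text
time_s: 37.87
position: [0.6239, -0.0915, 0.1378]
ee_rot: [0.001, 0.699, 0.715, 0.001]
contact_force: [-8.4, -0.1, 13.4]
width: 0.0078
grasp_force: 59.9
time_s: 38.2
position: [0.6243, -0.0915, 0.1377]
ee_rot: [-0.003, 0.699, 0.715, -0.003]
contact_force: [-34.9, 0.3, 30.3]
width: 0.0078
grasp_force: 62.2
```

```bash
python3 -m jog '[[-1,0,-0.35,0.2,0],[-1,0,0,0,0],[-0.5,0,0,0,0],[-0.4,0,0,0,0],[-0.4,0,0,0,0],[-0.4,0,0,0,0],[-0.4,0,0,-1,0],[-0.4,0,0,-2,0],[-0.4,0,0,-3,0],[-0.4,0,0,-3,0],[-0.4,0,-3,-3,0],[-0.4,0,-3,-3,0],[-0.4,0,-3,0,0],[-0.4,0,0,0,0],[-0.4,0,0,0,0],[-0.4,0,0,0,0]]'; python3 - <<'E'
from h import *
w=snap('wrist','w14');t=snap('top','t14');s=snap('scene','s14')
plan([.55,-.09,.3])
print(dark(w,.058,.65,.75,-.17,-.01))
o=ortho(w,.058,.62,.74,-.17,-.01,2000).mean(2)
for y in(-.035,-.06,-.115,-.14):
    c=int((-.01-y)*2000);p=o[:,c-3:c+4].mean(1)
    print(y,[(round(.74-i/2000,4),int(p[i])) for i in range(14,36,4)],[(round(.74-i/2000,4),int(p[i])) for i in range(140,170,2)])
# handle: bright bar height-plane .136 profile
o=ortho(w,.141,.58,.67,-.12,-.06,2000).mean(2);p=o[:,20:100].mean(1);print([(round(.67-i/2000,4),int(p[i])) for i in range(60,130,4)])
for n in('top',):
    a=np.load('pics/t13.npz')['color'].astype(int);b=np.load('pics/t14.npz')['color'].astype(int)
    print('loupe/brush change vs start',[int(abs(b[v0:v1,u0:u1]-np.load('pics/top0.npz')['color'].astype(int)[v0:v1,u0:u1]).max(2).max()) for u0,u1,v0,v1 in((240,255,199,213),(380,416,244,258))])
E
```

```text
time_s: 39.53
position: [0.5359, -0.0933, 0.282]
ee_rot: [0.0, 0.7, 0.715, 0.0]
contact_force: [0.6, -0.0, -0.9]
width: 0.0257
grasp_force: 0.0
at [ 0.5361 -0.0933  0.2811] yaw 1.24 turn 0.0 shift cm [ 0.3   1.4  -1.89] F [ 1.  -0.6 -0.1] w 0.0258 t 39.7
[(0.6933, -0.0897, np.float32(-89.1), 128.2, 72.2)]
-0.035 [(0.733, 62), (0.731, 66), (0.729, 76), (0.727, 30), (0.725, 2), (0.723, 7)] [(0.67, 4), (0.669, 6), (0.668, 6), (0.667, 1), (0.666, 2), (0.665, 44), (0.664, 84), (0.663, 118), (0.662, 128), (0.661, 113), (0.66, 112), (0.659, 111), (0.658, 109), (0.657, 110), (0.656, 112)]
-0.06 [(0.733, 62), (0.731, 64), (0.729, 82), (0.727, 5), (0.725, 5), (0.723, 9)] [(0.67, 6), (0.669, 4), (0.668, 1), (0.667, 1), (0.666, 23), (0.665, 76), (0.664, 116), (0.663, 121), (0.662, 117), (0.661, 111), (0.66, 108), (0.659, 103), (0.658, 98), (0.657, 99), (0.656, 98)]
-0.115 [(0.733, 68), (0.731, 71), (0.729, 39), (0.727, 0), (0.725, 5), (0.723, 2)] [(0.67, 56), (0.669, 57), (0.668, 57), (0.667, 57), (0.666, 57), (0.665, 57), (0.664, 52), (0.663, 47), (0.662, 35), (0.661, 25), (0.66, 15), (0.659, 17), (0.658, 78), (0.657, 109), (0.656, 115)]
-0.14 [(0.733, 69), (0.731, 65), (0.729, 40), (0.727, 5), (0.725, 8), (0.723, 4)] [(0.67, 3), (0.669, 0), (0.668, 17), (0.667, 71), (0.666, 100), (0.665, 92), (0.664, 75), (0.663, 73), (0.662, 73), (0.661, 74), (0.66, 72), (0.659, 79), (0.658, 96), (0.657, 108), (0.656, 118)]
[(0.64, 66), (0.638, 47), (0.636, 51), (0.634, 62), (0.632, 48), (0.63, 26), (0.628, 99), (0.626, 123), (0.624, 123), (0.622, 119), (0.62, 88), (0.618, 123), (0.616, 138), (0.614, 59), (0.612, 81), (0.61, 35), (0.608, 120), (0.606, 62)]
loupe/brush change vs start [11, 131]
```

```bash
python3 - <<'E'
from h import *
for f in('top0','t13','t14'):
    t=np.load(f'pics/{f}.npz');c=t['color'][240:262,378:420].max(2)<70;v,u=np.nonzero(c);print(f,c.sum(),u.mean()+378,v.mean()+240)
for f in('scene0','s14'):
    t=np.load(f'pics/{f}.npz');c=t['color'][330:375,355:415].max(2)<60;v,u=np.nonzero(c);print(f,c.sum(),u.mean()+355,v.mean()+330)
for th in(0,.07):
    s=np.load('pics/s14.npz');print('handle proj scene',th,proj(s,[.6243-.092*np.sin(th),-.092,.044+.092*np.cos(th)]).round(1))
a=np.load('pics/s14.npz')['color'].mean(2);print([(v,int(a[v-0,362])) for v in range(218,245)])
print(env.get_state()['time_s'])
E
```

```text
top0 90 395.68888888888887 251.6
t13 77 397.90909090909093 251.54545454545453
t14 22 391.54545454545456 251.72727272727272
scene0 296 383.9256756756757 353.3412162162162
s14 296 384.0472972972973 353.43243243243245
handle proj scene 0 [360.8 222.4]
handle proj scene 0.07 [359.4 224. ]
[(218, 6), (219, 4), (220, 33), (221, 114), (222, 190), (223, 183), (224, 154), (225, 106), (226, 31), (227, 35), (228, 71), (229, 72), (230, 61), (231, 40), (232, 39), (233, 38), (234, 45), (235, 69), (236, 102), (237, 85), (238, 86), (239, 135), (240, 144), (241, 124), (242, 125), (243, 131), (244, 133)]
39.6833
```

```bash
python3 -c "
from rig import env
print(env.job_done())"
```

```text
the job is handed in; nothing more can be done
None
```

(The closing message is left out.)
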